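# Find the rocking corner of the instrument plate and press its shim flat

### The arm

A 6-joint arm with a two-finger parallel gripper is mounted at the origin on a cart in front of the work surface, level with it; the furniture and walls round the work are solid. World frame = base frame: x ahead of the robot, y to its left, z up, the work surface at z = 0. Lengths are in m, angles in rad, forces in N, time in s.
With the tool pointing down it reaches from about 0.325 to 0.85 m from the base axis. Payload 15.5 kg.
Tool frame: the origin (TCP) lies midway between the tips of the shut fingers; the grasp point (between the pads) lies 19 mm behind it; x points along the fingers, z is the direction in which the jaws open and shut, and the axes are right-handed (so a half turn about x gives the same grasp; the last joint's range is limited). The gripper opens to 91 mm and grips with 3 to 60 N. Pads are 32 mm wide; open, the fingers measure 118 mm over their backs; the gripper's body (76 mm by 178 mm) begins 60 mm behind the grasp point.
Start: joints at [-1.222, 0.494, 1.345, -0, 1.302, -0.096], TCP at [0.268, -0.564, 0.214] pointing down, gripper open.
Joint ranges: [-2.91, 2.91], [-0.82, 2.16], [0.22, 2.67], [-1.22, 4.37], [0.12, 2.79], [-3.08, 3.08]. Speed limits (rad/s): [1.89, 1.89, 2.57, 3.01, 3.01, 3.01].

### API

Orientations are given as a 3x3 rotation matrix whose columns are the frame's x, y, z axes.
In Python, from cell import r gives the robot as it stands. The module is installed in compiled form; this text tells all that it offers.
- The arm moves only by the tool arm_command, never from a script. Its argument "deltas" is a list of rows, each a list of 3 entries, a list of its own where there are three numbers: the shift along the tool's x, y, z in cm, then the turn, a rotation vector about the tool's x, y, z in rad, then the closure, from -1 (fully open) to 1 (shut), so that 0 is half open. A call has 1 to 20 rows; each row shifts and turns the pose as measured when the row begins, along the tool's axes as they then stand; what a row does not reach is not made up. A row lasts 1/12 s, in which the tool goes at most 41.7 mm and 7.16 degrees, less where a joint would pass 70% of its speed; a pose out of reach is approached as far as the arm can. A call with a gripper value outside its range is refused whole. The fingers move at their own pace and stop on an object; "force" is the grip in N (left out, the last holds). Time passes only in rows, so rows that do not move let the fingers close. It gives the time, the measured TCP pose, the force and the opening at its end, in the units of the state.
- r.sense(): the state, without advancing time (a new reading comes with each control period).
- r.get_image(name): name is "scene" or "top"; returns a dict with "image" (480x640x3 uint8, red, green, blue), "z_map" (480x640 float32, m along the optical axis (not along the pixel's ray), 0 where there is no reading), "mtx" (3x3 intrinsics, pixels), "dist" ([k1, k2, p1, p2, k3] as OpenCV has them; the pictures are not rectified), "rvec" (rotation vector, rad) and "tvec" (3), from world to camera coordinates, as OpenCV has them. Camera axes: x right, y down, z forward; pixel columns grow to the right and rows downward; lengths in m; the calibration is good to about 2 mm. A picture is of the moment at which its call begins.
- r.close_job(): hands the job in, once; it reports no verdict.
The state is a dict: "time": time; "q": joint angles; "joint_vel": joint speeds; "tau": joint torques, N m; "tool_pos": TCP position; "tool_rot": TCP orientation; "force": force on the tool from outside, world axes, zero at the start; "moment": the same for the moment, N m; "opening": finger opening in m.
Only numpy, scipy, OpenCV 4.12 (cv2) and the standard library are available. Lean on these libraries where they do the work, as an engineer would, in place of code of your own. Each camera call takes 0.05 s, during which the arm holds its last target.

### The job

One corner of the I-shaped instrument plate rocks. With closed fingertips press down on its corners one after another until you feel the one that gives, then press flat the tip-up shim of that corner (the tab just on the robot's side of it) and leave it flat. Leave the other three shims standing, do not lift or shift the plate, and leave the tape roll, lens case and penlight where they are.

Things in the scene. Friction and masses are not known exactly. Their poses are not given: they have to be found in the camera images.
- base: Fixed grey under-tray, 8 mm thick, with four posts and four tip-up shims. Origin at worktop height below the plate's middle; x away from the robot (turned up to 20 degrees either way), y left, z up. It spans x -128 to +82 mm, y +-107 mm. Flat, a shim's hidden nose stands under its corner and stops the rocking.
- plate: Loose level I-shaped aluminium plate, 0.9 kg, 8 mm thick, on four posts; top 28 mm above the worktop. Axes as the tray; origin: centre of the underside. Two crossbars (36 mm in x, 204 mm in y) at x = -60 and +60 mm, joined by a web 64 mm wide in y. A grey boss 38 mm across (foot 56 mm) rises 26 mm above the middle.
- foot_rocking (a joint): Sinking of the one sprung post, m: 0 at rest, 0.005 fully down. It looks like the other three, which are rigid, and may be under any corner (this value does not tell which). Pressing that corner down with about 2 to 6 N makes it sink up to 5 mm, the plate tipping about its other diagonal; it springs back. The other corners do not give.
- shim_rocking (a joint): Tip of the rocking corner's shim, rad: about 0 = tab up, 0.40 = flat; does not tell which corner. A shim is an aluminium leaf 32 mm wide on a hinge along the tray's y, 24 mm on the robot's side of the corner's point. The tab reaches 38 mm from the hinge towards -x; its outer edge stands about 28 mm above the worktop. About 5 N near that edge tips it; it stays where left.
- shim_plain_1 (a joint): Tip of the shim of one of the three corners that do not rock (same build): about 0 = standing up, 0.40 = flat. Does not tell which corner.
- shim_plain_2 (a joint): Tip of the shim of one of the three corners that do not rock (same build): about 0 = standing up, 0.40 = flat. Does not tell which corner.
- shim_plain_3 (a joint): Tip of the shim of one of the three corners that do not rock (same build): about 0 = standing up, 0.40 = flat. Does not tell which corner.
- corner_near_left (a point): Place to press on the plate's near left corner: top face of the crossbar, over the post, 80 mm left of the middle and 60 mm towards -x; moves with the plate. At least 15 mm of plate on every side.
- tab_near_left (a point): Place to press on the tab of the shim that belongs to the near left corner, 54 mm on the robot's side of that corner's point: fixed to the tray, at the tab's top face when flat (14 mm above the worktop), 30 mm from the hinge and 8 mm from the outer edge. While the tab stands up, its metal here is about 12 mm higher.
- corner_near_right (a point): Place to press on the plate's near right corner: top face of the crossbar, over the post, 80 mm right of the middle and 60 mm towards -x; moves with the plate. At least 15 mm of plate on every side.
- tab_near_right (a point): Place to press on the tab of the shim that belongs to the near right corner, 54 mm on the robot's side of that corner's point: fixed to the tray, at the tab's top face when flat (14 mm above the worktop), 30 mm from the hinge and 8 mm from the outer edge. While the tab stands up, its metal here is about 12 mm higher.
- corner_far_left (a point): Place to press on the plate's far left corner: top face of the crossbar, over the post, 80 mm left of the middle and 60 mm towards +x; moves with the plate. At least 15 mm of plate on every side.
- tab_far_left (a point): Place to press on the tab of the shim that belongs to the far left corner, 54 mm on the robot's side of that corner's point: fixed to the tray, at the tab's top face when flat (14 mm above the worktop), 30 mm from the hinge and 8 mm from the outer edge. While the tab stands up, its metal here is about 12 mm higher.
- corner_far_right (a point): Place to press on the plate's far right corner: top face of the crossbar, over the post, 80 mm right of the middle and 60 mm towards +x; moves with the plate. At least 15 mm of plate on every side.
- tab_far_right (a point): Place to press on the tab of the shim that belongs to the far right corner, 54 mm on the robot's side of that corner's point: fixed to the tray, at the tab's top face when flat (14 mm above the worktop), 30 mm from the hinge and 8 mm from the outer edge. While the tab stands up, its metal here is about 12 mm higher.
- tape_roll: Bystander: roll of tape lying flat, 103 mm across, 25 mm high, left of the tray. Origin: centre of the underside.
- lens_case: Bystander: contact lens case with two screw caps, 36 x 72 x 18 mm, left of the tray. Origin: centre of the underside.
- penlight: Bystander: black penlight, 17 x 114 x 19 mm, lying right of the tray. Origin: centre of the underside.

How it is judged:
On the way:
1. the fingers press the rocking corner of the plate and it gives by 2 mm or more, its shim still standing (value of joint foot_rocking above 0.002 m and contact force between the fingers and plate above 0.5 N and value of joint shim_rocking below 0.15 rad), for 0.1 s.
At the end, for the whole second after the job is handed in: The rocking corner's shim is flat (joint above 0.34 of 0.40 rad), the other three stand (below 0.15 rad), the plate lies level (tilt under 0.02 rad) and at rest on its posts within 12 mm of its place, and the bystanders are within 20 mm of where they were (value of joint shim_rocking above 0.34 rad and value of joint each of shim_plain_1, shim_plain_2, shim_plain_3 below 0.15 rad and value of joint foot_rocking below 0.0015 m and z of plate in the frame of base between 0.017 and 0.024 m and angle between plate's own z axis and vertical below 0.02 rad and horizontal distance between plate and base below 0.012 m and linear speed of plate below 0.02 m/s and distance of each of tape_roll, lens_case, penlight from where it was at the start of the episode below 0.02 m); the robot touches nothing.
It fails at once if a shim of a corner that does not rock is pressed down (value of joint any of shim_plain_1, shim_plain_2, shim_plain_3 above 0.15 rad).
It fails at once if the plate is lifted (more than 10 mm) (z of plate in the frame of base above 0.03 m).
It fails at once if the plate is shoved more than 12 mm out of place (horizontal distance between plate and base above 0.012 m).
It fails at once if the tape roll, lens case or penlight is moved more than 20 mm (distance of any of tape_roll, lens_case, penlight from where it was at the start of the episode above 0.02 m).
It also fails if it takes over 48 s, if anything falls off the work surface, if the arm or the gripper's body presses on something with over 40 N, if the wrist force passes 120 N, or if a joint passes its speed limit or range.

## Working session

There is one attempt and no reset: what is moved stays moved. The work goes in short steps, Python scripts to look and compute and a tool call to move; the robot and the scene stay as the last step left them, time stands still between calls to the robot, and variables do not carry over. Pictures are saved under pics/ and viewed, and the job is handed in when it is done.

Besides the shell and the picture viewer there is one more tool, called after "Call:" as name([rows], argument=value, ...), one row to a line, values as JSON. arm_command: Moves the arm, as the interface text tells. Its arguments: {"type":"object","properties":{"deltas":{"type":"array"},"force":{"type":"number"}},"required":["deltas"]}

```bash
mkdir -p pics
python3 - <<'E'
from cell import r
import cv2, pickle
s=r.sense(); print({k:s[k] for k in('time','tool_pos','tool_rot','force','opening')})
for n in('top','scene'):
    d=r.get_image(n); cv2.imwrite(f'pics/{n}0.png',d['image'][:,:,::-1]); pickle.dump(d,open(f'{n}0.pkl','wb'))
    print(n,d['mtx'],d['dist'],d['rvec'],d['tvec'])
E
```

```text
{'time': 0.0, 'tool_pos': array([ 0.26823484, -0.56407006,  0.21333282]), 'tool_rot': array([[-4.01795520e-04,  9.03137823e-01,  4.29350569e-01],
       [ 1.17781850e-03,  4.29350733e-01, -9.03137066e-01],
       [-9.99999226e-01,  1.42820615e-04, -1.23624363e-03]]), 'force': array([ 0.10735144,  0.54681876, -0.46420139]), 'opening': 0.09103980311742083}
top [[477.09657409   0.         320.88366377]
 [  0.         477.09657409 240.84597016]
 [  0.           0.           1.        ]] [0.03333578 0.         0.         0.         0.        ] [ 2.1756243  -2.22499818  0.05811552] [0.04365413 0.56754043 1.03642297]
scene [[604.31201558   0.         321.34538124]
 [  0.         604.31201558 229.76887841]
 [  0.           0.           1.        ]] [-0.14648487  0.          0.          0.          0.        ] [ 1.13891657 -2.47031561  0.86054311] [0.41326845 0.348602   1.04119468]
```

View pics/top0.png

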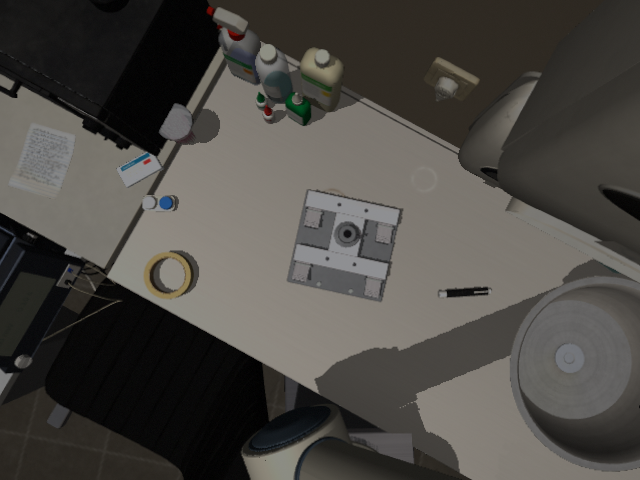

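View pics/scene0.png

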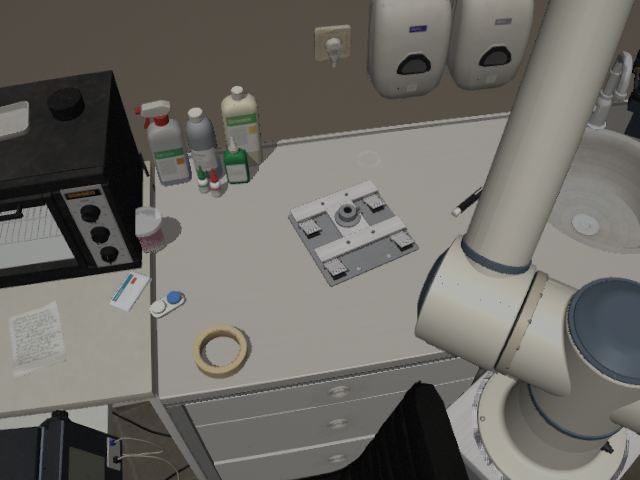

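The top view shows the plate around (347,235), with shims at about (301,271), (373,288), (313,217) and (384,233). I'll measure it next.

```bash
cat > h.py <<'E'
import numpy as np,cv2
def ray(d,uv,z):
    uv=np.asarray(uv,float).reshape(-1,1,2)
    n=cv2.undistortPoints(uv,d['mtx'],d['dist']).reshape(-1,2)
    R=cv2.Rodrigues(d['rvec'])[0]; c=-R.T@d['tvec'].ravel()
    D=np.c_[n,np.ones(len(n))]@R
    return c+D*((z-c[2])/D[:,2])[:,None]
def proj(d,P): return cv2.projectPoints(np.asarray(P,float).reshape(-1,1,3),d['rvec'],d['tvec'],d['mtx'],d['dist'])[0].reshape(-1,2)
E
python3 - <<'E'
import pickle,cv2,numpy as np
from h import *
d=pickle.load(open('top0.pkl','rb')); im=d['image']
c=cv2.resize(im[180:310,280:410],None,fx=4.5,fy=4.5,interpolation=cv2.INTER_CUBIC); cv2.imwrite('pics/c0.png',c[:,:,::-1])
g=im.min(2).astype(int)
for v in (200,240,266): print(v,g[v,285:410:2])
d=pickle.load(open('scene0.pkl','rb'))
c=cv2.resize(d['image'][170:290,280:425],None,fx=5,fy=5,interpolation=cv2.INTER_CUBIC); cv2.imwrite('pics/c1.png',c[:,:,::-1])
E
```

```text
200 [119 119 119 120 119 119 119 119 118 119  75 142 142 142 142 142 142 142
 142 142 142 142 142 143 142 142 142 142 142 142 143 143 143 139 124 117
  72  48  55  84  84 103 115 115 115 115 114 115 114 114 114 114 114 114
 114 114 114 113 113 114 113 113 113]
240 [122 122 122 121 122 100  91  92  93  90  90  91  93  91  92  92  91  91
  91  92  92  92  90 140 143 117 100  95  62  89  89  90  91  88  54  65
  77 123  45  46  88  88  88  87  87  76 130 116 114 115 116 117 117  45
  78 111 115 116 115 116 115 116 115]
266 [124 123 104  90  92 110 118 119 118 119 119 121 121  66  79  92  92  90
  95 104 111 134 143 142 142 142 142 142 142 143 142 142 143 142 125 126
 142 142 142 142 142 142 143 142 142 142 142 142 141 142 142 109  57  99
 118 117 117 117 117 116 116 115 117]
```

View pics/c0.png

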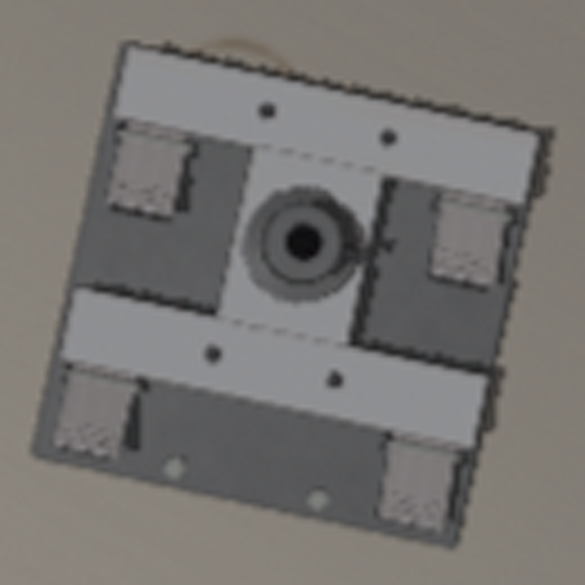

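View pics/c1.png

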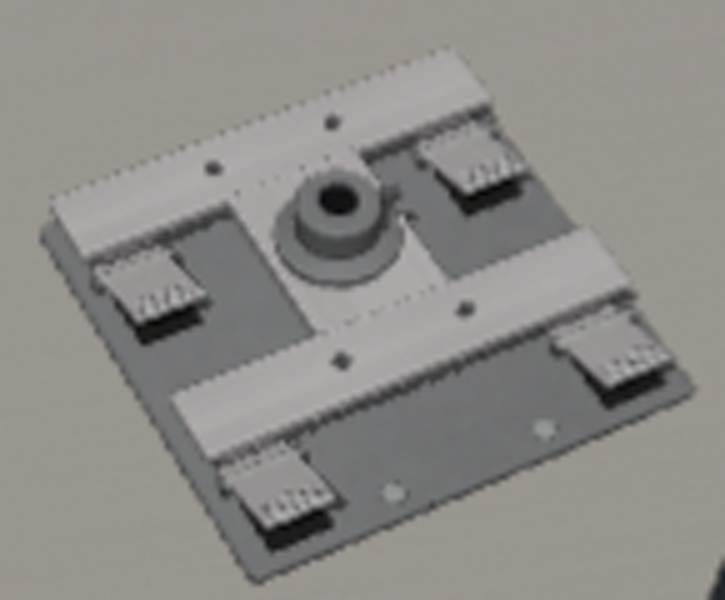

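The crops show the I-plate clearly: its far bar runs from crop (125,45) to (540,190), and all four shims are standing. I'll fit its rectangle at z=0.028.

```bash
cat > fit.py <<'E'
import pickle,cv2,numpy as np
from h import *
def fit(d,box,thr):
    x0,x1,y0,y1=box
    g=d['image'].min(2); g=cv2.resize(g[y0:y1,x0:x1],None,fx=4,fy=4,interpolation=cv2.INTER_LINEAR)
    m=(g>thr).astype(np.uint8); m=cv2.morphologyEx(m,cv2.MORPH_OPEN,np.ones((9,9)))
    n,l,st,_=cv2.connectedComponentsWithStats(m); k=1+np.argmax(st[1:,4])
    v,u=np.nonzero(l==k); uv=np.c_[(u+.5)/4-.5+x0,(v+.5)/4-.5+y0]
    P=ray(d,uv,0.028)[:,:2]
    r=cv2.minAreaRect((P*1000).astype(np.float32)); b=cv2.boxPoints(r)
    return np.array(r[0])/1000,r,b
if __name__=='__main__':
    d=pickle.load(open('top0.pkl','rb'))
    for t in(128,133,137):
        c,rr,b=fit(d,(285,410,185,305),t); print(t,rr,b.round(1).tolist())
E
python3 fit.py
python3 - <<'E'
import pickle,numpy as np
from h import *
for n in('top','scene'):
    d=pickle.load(open(n+'0.pkl','rb'))
    if n=='top': px=[(278+125/4.5+2,180+45/4.5),(280+540/4.5,180+193/4.5)]
    # plate outer corners by eye: FL,FR,NL,NR
    P=[(280+124/4.5,180+43/4.5),(280+541/4.5,180+131/4.5),(280+62/4.5,180+357/4.5),(280+480/4.5,180+445/4.5)] if n=='top' else [(280+50/5,170+207/5),(280+448/5,170+48/5),(280+213/5,170+460/5),(280+636/5,170+293/5)]
    Q=ray(d,P,.028); print(n,Q.round(4).tolist(),Q.mean(0), np.linalg.norm(Q[0]-Q[1]),np.linalg.norm(Q[0]-Q[2]))
d=pickle.load(open('top0.pkl','rb'))
R=cv2.Rodrigues(d['rvec'])[0]; z=d['z_map']
for (u,v) in [(350,210),(330,258),(301,271),(450,200),(320,280),(325,240)]:
    n=cv2.undistortPoints(np.array([[[u,v]]],float),d['mtx'],d['dist'])[0,0]
    print((u,v),R.T@(np.r_[n,1]*z[v,u]-d['tvec'].ravel()))
E
```

```text
128 ((537.5384521484375, -13.8046875), (200.539794921875, 64.97540283203125), 76.48917388916016) [[482.5, -103.69999694824219], [545.7000122070312, -118.9000015258789], [592.5999755859375, 76.0999984741211], [529.4000244140625, 91.30000305175781]]
133 ((536.34619140625, -13.611618041992188), (199.70159912109375, 61.22067642211914), 76.46572875976562) [[483.20001220703125, -103.5], [542.7000122070312, -117.9000015258789], [589.5, 76.30000305175781], [530.0, 90.5999984741211]]
137 ((522.6969604492188, -10.29254150390625), (198.9362335205078, 32.27233123779297), 76.48915100097656) [[483.79998779296875, -103.19999694824219], [515.0999755859375, -110.80000305175781], [561.5999755859375, 82.69999694824219], [530.2000122070312, 90.19999694824219]]
top [[0.6802, 0.0575, 0.028], [0.6329, -0.1431, 0.028], [0.5289, 0.0906, 0.028], [0.4822, -0.1093, 0.028]] [ 0.58107702 -0.02607586  0.028     ] 0.20612555863021176 0.15480772430286358
scene [[0.6775, 0.0572, 0.028], [0.6334, -0.1403, 0.028], [0.5271, 0.0913, 0.028], [0.4757, -0.1027, 0.028]] [ 0.57841975 -0.02364382  0.028     ] 0.20232875637954414 0.15418163670696017
(350, 210) [ 0.63321468 -0.0337086   0.03009002]
(330, 258) [0.53003723 0.01216407 0.03043305]
(301, 271) [0.50329609 0.07569893 0.02121745]
(450, 200) [ 6.53825647e-01 -2.59475753e-01  5.59948109e-04]
(320, 280) [0.48232686 0.03476561 0.00669918]
(325, 240) [0.5705186  0.02166343 0.00335035]
```

Tray yaw is about -13.5° and its centre is about (0.580,-0.025). The near right corner is then about (0.503,-0.089), so I go above it with the fingers shut and align there.

Call:
arm_command([
  [[0.7,2.97,-2.34],[0,0,0],1],
  [[0.7,2.97,-2.34],[0,0,0],1],
  [[0.7,2.97,-2.34],[0,0,0],1],
  [[0.7,2.97,-2.34],[0,0,0],1],
  [[0.7,2.97,-2.34],[0,0,0],1],
  [[0.7,2.97,-2.34],[0,0,0],1],
  [[0.7,2.97,-2.34],[0,0,0],1],
  [[0.7,2.97,-2.34],[0,0,0],1],
  [[0.7,2.97,-2.34],[0,0,0],1],
  [[0.7,2.97,-2.34],[0,0,0],1],
  [[0.7,2.97,-2.34],[0,0,0],1],
  [[0.7,2.97,-2.34],[0,0,0],1],
  [[0.7,2.97,-2.34],[0,0,0],1],
  [[0.7,2.97,-2.34],[0,0,0],1],
], force=20)

```text
time: 1.27
tool_pos: [0.5084, -0.0756, 0.1089]
tool_rot: [[-0.001, 0.908, 0.419], [-0.002, 0.419, -0.908], [-1.0, -0.002, 0.001]]
force: [1.1, -1.1, 0.5]
opening: 0.0016
```

Call:
arm_command([
  [[0,0,0],[0.113,0,0],1],
  [[0,0,0],[0.113,0,0],1],
  [[0,0,0],[0.113,0,0],1],
  [[0,0,0],[0.113,0,0],1],
  [[0,0,0],[0.113,0,0],1],
  [[0,0,0],[0.113,0,0],1],
  [[0,0,0],[0,0,0],1],
])

```text
time: 1.85
tool_pos: [0.5098, -0.0655, 0.1055]
tool_rot: [[-0.006, 0.965, -0.262], [0.001, -0.262, -0.965], [-1.0, -0.006, 0.001]]
force: [-0.7, -0.5, 0.1]
opening: 0.0006
```

```bash
cat > s.py <<'E'
from cell import r
import numpy as np, sys
np.set_printoptions(precision=4,suppress=True)
s=r.sense(); p=s['tool_pos'];R=s['tool_rot']
print(s['time'],p,'F',s['force'],'M',s['moment'],'op',s['opening']);print(R)
C=np.array([.580,-.025]);a=np.radians(-13.5);ux=np.array([np.cos(a),np.sin(a)]);uy=np.array([-ux[1],ux[0]])
for n,sx,sy in(('NL',-1,1),('NR',-1,-1),('FL',1,1),('FR',1,-1)):
    c=C+.06*sx*ux+.08*sy*uy; t=c-.054*ux
    print(n,c,'move cm',100*R.T@np.r_[c-p[:2],0],'tab',t,100*R.T@np.r_[t-p[:2],0])
E
python3 s.py
```

```text
1.85 [ 0.5098 -0.0655  0.1055] F [-0.6875 -0.4824  0.0572] M [0.0847 0.02   0.0012] op 0.0005808034381662088
[[-0.0062  0.965  -0.2623]
 [ 0.0007 -0.2623 -0.965 ]
 [-1.     -0.0062  0.0009]]
NL [0.5403 0.0668] move cm [ -0.0093  -0.525  -13.5686] tab [0.4878 0.0794] [  0.0242  -5.9225 -13.4078]
NR [ 0.503  -0.0888] move cm [ 0.0025 -0.0484  2.4243] tab [ 0.4505 -0.0762] [ 0.0361 -5.4459  2.5851]
FL [0.657  0.0388] move cm [ -0.0838  11.4695 -13.9259] tab [0.6045 0.0514] [ -0.0502   6.072  -13.7651]
FR [ 0.6197 -0.1168] move cm [-0.0719 11.946   2.067 ] tab [ 0.5672 -0.1042] [-0.0384  6.5485  2.2278]
```

Call:
arm_command([
  [[1.5,0,1.2],[0,0,0],1],
  [[2.0,0,1.2],[0,0,0],1],
  [[2.0,0,0],[0,0,0],1],
  [[0.8,0,0],[0,0,0],1],
  [[0,0,0],[0,0,0],1],
  [[0,0,0],[0,0,0],1],
])

```text
time: 2.35
tool_pos: [0.5038, -0.0894, 0.041]
tool_rot: [[-0.005, 0.97, -0.242], [0.0, -0.242, -0.97], [-1.0, -0.005, 0.001]]
force: [-0.6, 0.2, 1.2]
opening: 0.0001
```

```bash
python3 s.py
```

```text
2.35 [ 0.5038 -0.0894  0.041 ] F [-0.5553  0.1623  1.2437] M [0.1196 0.0088 0.04  ] op 8.870712336340076e-05
[[-0.0047  0.9703 -0.2419]
 [ 0.0005 -0.2419 -0.9703]
 [-1.     -0.0047  0.0007]]
NL [0.5403 0.0668] move cm [ -0.0097  -0.2305 -16.0448] tab [0.4878 0.0794] [  0.0156  -5.6302 -15.9977]
NR [ 0.503  -0.0888] move cm [ 0.0004 -0.0909 -0.0454] tab [ 0.4505 -0.0762] [ 0.0257 -5.4907  0.0017]
FL [0.657  0.0388] move cm [ -0.0658  11.7689 -16.1495] tab [0.6045 0.0514] [ -0.0406   6.3692 -16.1024]
FR [ 0.6197 -0.1168] move cm [-0.0558 11.9085 -0.1501] tab [ 0.5672 -0.1042] [-0.0305  6.5088 -0.103 ]
```

Right over the near right corner. Now creeping down to just above it, then in 1 mm steps.

Call:
arm_command([
  [[0.5,0,0],[0,0,0],1],
  [[0.4,0,0],[0,0,0],1],
  [[0.15,0,0],[0,0,0],1],
  [[0.15,0,0],[0,0,0],1],
  [[0.1,0,0],[0,0,0],1],
])

```text
time: 2.77
tool_pos: [0.5055, -0.0891, 0.0296]
tool_rot: [[-0.001, 0.971, -0.238], [-0.001, -0.238, -0.971], [-1.0, -0.001, 0.001]]
force: [-0.0, -0.7, 0.6]
opening: 0.0006
```

Call:
arm_command([
  [[0.1,0,0],[0,0,0],1],
  [[0.1,0,0],[0,0,0],1],
])

```text
time: 2.93
tool_pos: [0.5057, -0.0891, 0.0278]
tool_rot: [[-0.0, 0.971, -0.237], [-0.001, -0.237, -0.971], [-1.0, -0.0, 0.001]]
force: [-1.9, -0.7, 2.6]
opening: 0.0002
```

Call:
arm_command([
  [[0.1,0,0],[0,0,0],1],
  [[0.1,0,0],[0,0,0],1],
])

```text
time: 3.1
tool_pos: [0.5056, -0.0891, 0.0259]
tool_rot: [[-0.0, 0.971, -0.237], [-0.001, -0.237, -0.971], [-1.0, -0.0, 0.001]]
force: [-2.1, -0.3, 5.4]
opening: 0.0006
```

Call:
arm_command([
  [[0.1,0,0],[0,0,0],1],
  [[0.1,0,0],[0,0,0],1],
])

```text
time: 3.27
tool_pos: [0.5055, -0.0892, 0.0241]
tool_rot: [[-0.0, 0.971, -0.237], [-0.001, -0.237, -0.971], [-1.0, -0.0, 0.001]]
force: [-3.4, 0.6, 18.9]
opening: 0.0005
```

Call:
arm_command([
  [[0.1,0,0],[0,0,0],1],
  [[0.1,0,0],[0,0,0],1],
])

```text
time: 3.43
tool_pos: [0.5055, -0.0893, 0.0234]
tool_rot: [[0.001, 0.971, -0.237], [-0.001, -0.237, -0.971], [-1.0, 0.001, 0.001]]
force: [-8.1, 2.2, 33.7]
opening: 0.0003
```

Call:
arm_command([
  [[0.1,0,0],[0,0,0],1],
  [[0.1,0,0],[0,0,0],1],
])

```text
time: 3.6
tool_pos: [0.5055, -0.0893, 0.0235]
tool_rot: [[0.002, 0.971, -0.237], [-0.002, -0.237, -0.971], [-1.0, 0.002, 0.001]]
force: [-7.7, 1.3, 30.2]
opening: 0.0004
```

```bash
python3 s.py|head -1
python3 - <<'E'
from cell import r
import cv2, pickle
for n in('top','scene'):
    d=r.get_image(n); pickle.dump(d,open(f'{n}1.pkl','wb'))
    c=d['image'][180:310,280:410] if n=='top' else d['image'][170:290,280:425]
    c=cv2.resize(c,None,fx=4.5,fy=4.5,interpolation=cv2.INTER_CUBIC); cv2.imwrite(f'pics/{n}1.png',c[:,:,::-1])
E
```

```text
3.6 [ 0.5055 -0.0893  0.0235] F [-7.7427  1.3493 30.201 ] M [0.2691 1.1172 0.0105] op 0.0003653645736100466
```

The surface gave under about 2.6–5.4 N, from z≈0.0285 to a hard stop at about 0.0235. That's the 5 mm expected of the rocking corner. I'll cross-check with depth, then press a second corner to compare.

Run:
```python
import pickle,numpy as np
from h import *
for n in('top','scene'):
  a=pickle.load(open(n+'0.pkl','rb'));b=pickle.load(open(n+'1.pkl','rb'))
  C=np.array([.580,-.025]);t=np.radians(-13.5);ux=np.array([np.cos(t),np.sin(t)]);uy=np.array([-ux[1],ux[0]])
  for nm,sx,sy in(('NL',-1,1),('NR',-1,-1),('FL',1,1),('FR',1,-1)):
    c=C+.06*sx*ux+.08*sy*uy
    u,v=proj(a,np.r_[c,.028])[0].round().astype(int)
    w=lambda d:np.median(d['z_map'][v-2:v+3,u-2:u+3])
    print(n,nm,(u,v),'depth change mm (neg=raised)',round(1000*(w(b)-w(a)),2))
```

```text
top NL (np.int64(305), np.int64(254)) depth change mm (neg=raised) 0.81
top NR (np.int64(377), np.int64(269)) depth change mm (neg=raised) -398.47
top FL (np.int64(316), np.int64(200)) depth change mm (neg=raised) -4.98
top FR (np.int64(388), np.int64(215)) depth change mm (neg=raised) 0.25
scene NL (np.int64(327), np.int64(252)) depth change mm (neg=raised) 0.32
scene NR (np.int64(394), np.int64(224)) depth change mm (neg=raised) -21.93
scene FL (np.int64(302), np.int64(213)) depth change mm (neg=raised) -8.04
scene FR (np.int64(366), np.int64(188)) depth change mm (neg=raised) -159.0
```

View pics/scene1.png

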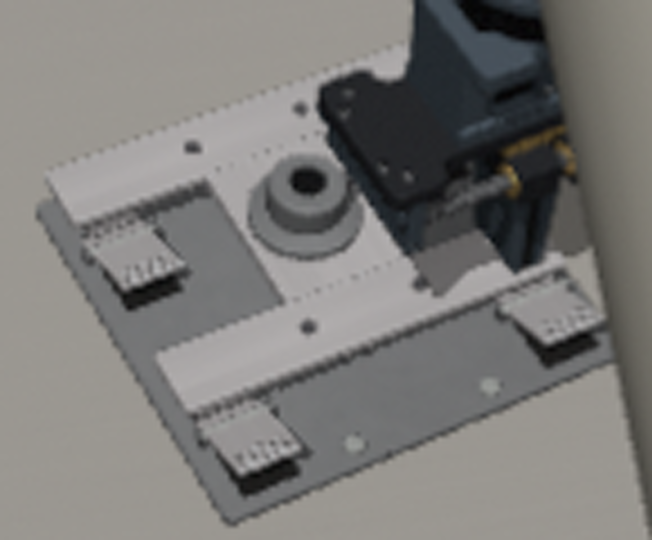

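Call:
arm_command([
  [[-0.4,0,0],[0,0,0],1],
  [[-1.5,0,0],[0,0,0],1],
  [[-0.8,0,-2.0],[0,0,0],1],
  [[0,0,-3.5],[0,0,0],1],
  [[0,0,-3.5],[0,0,0],1],
  [[0,0,-3.5],[0,0,0],1],
  [[0,0,-3.0],[0,0,0],1],
  [[0,0,0],[0,0,0],1],
  [[0,0,0],[0,0,0],1],
])

```text
time: 4.45
tool_pos: [0.5461, 0.0672, 0.0526]
tool_rot: [[0.008, 0.97, -0.241], [-0.002, -0.241, -0.97], [-1.0, 0.008, -0.0]]
force: [0.3, -1.7, 0.9]
opening: 0.0005
```

```bash
python3 s.py
```

```text
4.45 [0.5461 0.0672 0.0526] F [ 0.2614 -1.6603  0.8896] M [0.0438 0.0719 0.0272] op 0.00045920472425391666
[[ 0.0076  0.9705 -0.2412]
 [-0.0016 -0.2412 -0.9705]
 [-1.      0.0077 -0.0003]]
NL [0.5403 0.0668] move cm [-0.0043 -0.5472  0.1771] tab [0.4878 0.0794] [-0.0461 -5.9468  0.2201]
NR [ 0.503  -0.0888] move cm [-0.0083 -0.4197 16.1766] tab [ 0.4505 -0.0762] [-0.0501 -5.8194 16.2196]
FL [0.657  0.0388] move cm [ 0.0886 11.4521  0.0816] tab [0.6045 0.0514] [0.0468 6.0524 0.1246]
FR [ 0.6197 -0.1168] move cm [ 0.0846 11.5796 16.0811] tab [ 0.5672 -0.1042] [ 0.0428  6.1799 16.1241]
```

While near right was pressed, far left rose 5 mm and near left and far right didn't move. Together with the hard stop after 5 mm, that settles it: near right is the rocking corner. A second press isn't needed, so I go above its tab.

Call:
arm_command([
  [[0,-1.4,2.5],[0,0,0],1],
  [[0,-1.4,3.7],[0,0,0],1],
  [[0,-1.4,3.7],[0,0,0],1],
  [[0,-1.4,3.7],[0,0,0],1],
  [[0,-0.3,2.6],[0,0,0],1],
  [[0,0,0],[0,0,0],1],
  [[0,0,0],[0,0,0],1],
])

```text
time: 5.03
tool_pos: [0.4455, -0.0823, 0.0514]
tool_rot: [[0.01, 0.971, -0.24], [-0.001, -0.24, -0.971], [-1.0, 0.01, -0.002]]
force: [-0.5, -0.0, 0.7]
opening: 0.0
```

```bash
python3 s.py|grep -v F[LR]
```

```text
5.0333 [ 0.4455 -0.0823  0.0514] F [-0.5154 -0.0463  0.6707] M [ 0.0233 -0.0022  0.0433] op 4.8355279943657645e-05
[[ 0.0104  0.9707 -0.24  ]
 [-0.0009 -0.24   -0.9708]
 [-0.9999  0.0103 -0.0016]]
NL [0.5403 0.0668] move cm [  0.0847   5.625  -16.7478] tab [0.4878 0.0794] [  0.0291   0.2254 -16.7112]
NR [ 0.503  -0.0888] move cm [ 0.0602  5.7336 -0.7481] tab [ 0.4505 -0.0762] [ 0.0046  0.334  -0.7116]
```

Call:
arm_command([
  [[0.5,0.3,-0.7],[0,0,0],1],
  [[0.8,0,0],[0,0,0],1],
  [[0.5,0,0],[0,0,0],1],
  [[0,0,0],[0,0,0],1],
])

```text
time: 5.37
tool_pos: [0.4519, -0.0755, 0.0318]
tool_rot: [[0.012, 0.971, -0.241], [-0.001, -0.241, -0.971], [-1.0, 0.012, -0.002]]
force: [-0.5, -0.8, -1.3]
opening: 0.0004
```

Call:
arm_command([
  [[0.3,0,0],[0,0,0],1],
  [[0.3,0,0],[0,0,0],1],
  [[0.2,0,0],[0,0,0],1],
  [[0.2,0,0],[0,0,0],1],
])

```text
time: 5.7
tool_pos: [0.4508, -0.0735, 0.0201]
tool_rot: [[0.008, 0.972, -0.237], [-0.001, -0.237, -0.972], [-1.0, 0.008, -0.001]]
force: [-3.0, -3.4, 5.0]
opening: 0.0006
```

Call:
arm_command([
  [[0.2,0,0],[0,0,0],1],
  [[0.2,0,0],[0,0,0],1],
  [[0.2,0,0],[0,0,0],1],
])

```text
time: 5.95
tool_pos: [0.4505, -0.073, 0.0135]
tool_rot: [[0.007, 0.972, -0.235], [-0.001, -0.235, -0.972], [-1.0, 0.007, -0.001]]
force: [-6.5, -1.2, 36.6]
opening: 0.0008
```

```bash
python3 s.py|grep -v F[LR]
```

```text
5.95 [ 0.4505 -0.073   0.0135] F [-6.491  -1.1767 36.6452] M [-0.3985  1.1188 -0.0586] op 0.0007832186865830073
[[ 0.0073  0.9719 -0.2354]
 [-0.0006 -0.2354 -0.9719]
 [-1.      0.0072 -0.0011]]
NL [0.5403 0.0668] move cm [  0.0562   5.4435 -15.7071] tab [0.4878 0.0794] [  0.0173   0.0436 -15.6964]
NR [ 0.503  -0.0888] move cm [0.0391 5.4752 0.2929] tab [ 0.4505 -0.0762] [0.0002 0.0754 0.3036]
```

The tab reached its stop (z=0.0135, 37 N). Now straight up, then back clear for a look.

Call:
arm_command([
  [[-0.2,0,0],[0,0,0],1],
  [[-1.0,0,0],[0,0,0],1],
  [[-3,0,0],[0,0,0],1],
  [[-3.5,0,0],[0,0,0],1],
  [[-3.5,0,0],[0,0,0],1],
  [[-2,-1,3],[0,0,0],1],
  [[0,-1.5,3.7],[0,0,0],1],
  [[0,-1.5,3.7],[0,0,0],1],
  [[0,-1.5,3.7],[0,0,0],1],
  [[0,-1.5,3.7],[0,0,0],1],
  [[0,-1.5,3.7],[0,0,0],1],
  [[0,0,3.7],[0,0,0],1],
  [[0,0,0],[0,0,0],1],
  [[0,0,0],[0,0,0],1],
])

```text
time: 7.12
tool_pos: [0.3073, -0.3089, 0.1509]
tool_rot: [[0.019, 0.973, -0.231], [-0.008, -0.231, -0.973], [-1.0, 0.02, 0.004]]
force: [0.0, 0.8, 0.1]
opening: 0.0005
```

```bash
python3 s.py|head -1
python3 - <<'E'
from cell import r
import cv2, pickle,numpy as np
from h import *
for n in('top','scene'):
    d=r.get_image(n); pickle.dump(d,open(f'{n}2.pkl','wb')); a=pickle.load(open(n+'0.pkl','rb'))
    c=d['image'][180:310,280:410] if n=='top' else d['image'][170:290,280:425]
    c=cv2.resize(c,None,fx=4.5,fy=4.5,interpolation=cv2.INTER_CUBIC); cv2.imwrite(f'pics/{n}2.png',c[:,:,::-1])
    cv2.imwrite(f'pics/{n}2full.png',d['image'][:,:,::-1])
    C=np.array([.580,-.025]);t=np.radians(-13.5);ux=np.array([np.cos(t),np.sin(t)]);uy=np.array([-ux[1],ux[0]])
    for nm,sx,sy in(('NL',-1,1),('NR',-1,-1),('FL',1,1),('FR',1,-1)):
        c=C+.06*sx*ux+.08*sy*uy
        for k,P in(('corner',np.r_[c,.028]),('tab',np.r_[c-.052*ux,.024])):
            u,v=proj(a,P)[0].round().astype(int)
            w=lambda q:np.median(q['z_map'][v-1:v+2,u-1:u+2])
            print(n,nm,k,round(1000*(w(d)-w(a)),2))
E
```

```text
7.1167 [ 0.3073 -0.3089  0.1509] F [0.0389 0.8315 0.1403] M [ 0.0521  0.0758 -0.0017] op 0.000450237428352928
top NL corner -2.19
top NL tab 0.66
top NR corner 0.33
top NR tab 11.24
top FL corner -0.09
top FL tab 0.32
top FR corner -0.76
top FR tab -2.9
scene NL corner -1.38
scene NL tab 2.43
scene NR corner -2.15
scene NR tab 15.8
scene FL corner -1.85
scene FL tab 1.94
scene FR corner 3.13
scene FR tab -2.93
```

View pics/scene2.png

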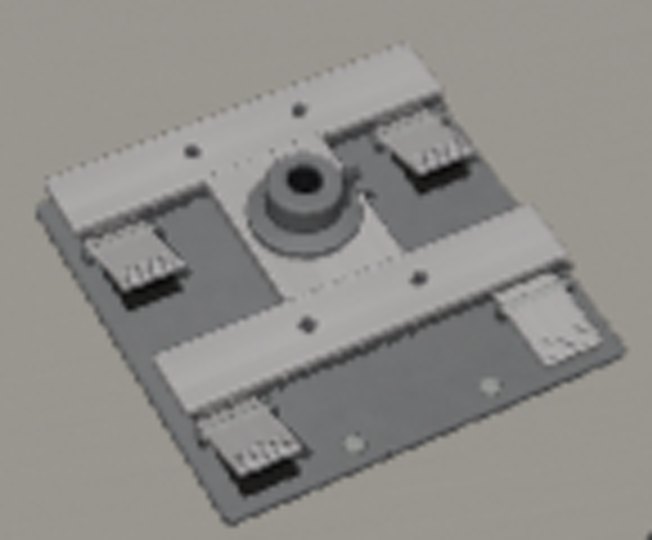

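View pics/top2full.png

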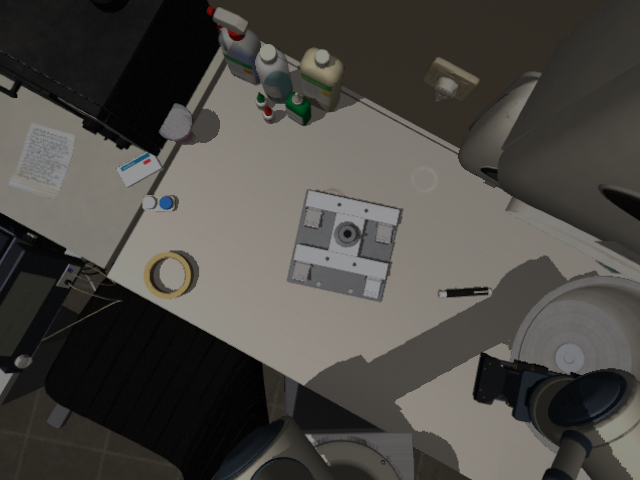

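The near right tab, at about (545,320) in the scene crop, is flat with no shadow under it. The other three still throw shadows. The plate is in place, and the roll (168,275), lens case (158,203) and penlight (465,292) haven't moved. Handing in.

```bash
python3 -c "
from cell import r
print(r.close_job())"
```

```text
the job is handed in; nothing more can be done
None
```

I found that the near right corner is the one that rocks, pressed its shim flat, and handed the job in after about 7 s of robot time. The hand-in reports no verdict.

- **Finding the corner:** I pressed near right first. It gave about 5 mm under roughly 3–5 N, then stopped hard at about 30 N. The far left corner rose about 5 mm in the top view's depth map, and near left and far right stayed within 1 mm. I did not press the other three corners.
- **Pressing the shim:** I pushed the near right tab down to a hard stop at z = 13.5 mm with about 37 N, then moved the arm clear of everything.
- **Last checks:** The top view's depth map shows that tab 11 mm lower, against about 12 mm expected. In the pictures the other three shims are standing, the plate is in place, and the tape roll, lens case and penlight have not moved.
- **Disagreement:** Depth readings elsewhere on the plate and shims differed by up to about 3 mm between the first and last images, in both directions. I took this as noise at edges. I did not refit the plate's pose at the end or measure the final tilt separately.

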